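Clamp the vacuum gauge onto its port

ROBOT

A 6-joint arm with a two-finger parallel gripper is mounted at the origin on a cart in front of the work surface, level with it; the furniture and walls round the work are solid. World frame = base frame: x ahead of the robot, y to its left, z up, the work surface at z = 0. Lengths are in m, angles in rad, forces in N, time in s.
With the tool pointing down it reaches from about 0.275 to 0.875 m from the base axis. Payload 12.5 kg.
Tool frame: the origin (TCP) lies on the centre line of the jaws, within the pads' length; the fingertips stand r.finger_overhang ahead of it and the grasp point (between the pads) lies 3 mm ahead of it (r.finger_overhang is the distance from the TCP to the fingertips, in m); z points along the fingers, y is the line along which they close (so a half turn about z gives the same grasp; the last joint's range is limited). The gripper opens to 85 mm and grips with 20 to 120 N. Pads are 22 mm wide; open, the fingers measure 114 mm over their backs; the gripper's body (76 mm by 85 mm) begins 54 mm behind the grasp point. The pads swing forward as they close: fully open they stand 13 mm farther back than shut.
Start: joints at [1.128, 0.351, 1.652, -0, 1.139, -0.085], TCP at [0.193, 0.515, 0.253] pointing down, gripper open.
Joint ranges: [-2.75, 2.75], [-0.79, 2.1], [0.01, 2.65], [-1.57, 4.71], [0.07, 3.14], [-2.87, 2.87]. Speed limits (rad/s): [2.22, 2.22, 2.79, 3.14, 3.14, 3.14].

INTERFACE

Orientations are given as a unit quaternion [x, y, z, w].
In Python, from cell import r, optics gives the robot as it stands. The module is installed in compiled form; this text tells all that it offers. Calls block until the motion is done:
- r.move_to(position, orientation): joint-space move of the TCP to a pose.
- r.move_linear(position, rot=None, vel=0.15): straight line of the TCP; rot=None keeps the orientation; vel is the mean speed in m/s.
- r.set_joints(angles): joint-space move.
- r.set_gripper(opening, squeeze=None): opening from 0.0 (shut) to 1.0 (fully open); squeeze is the grip in N (None keeps the last); returns when the fingers have stopped.
- r.sleep(seconds).
- r.inverse_kinematics(position, orientation): joint angles nearest the present ones, or None.
- optics.get_image(name): name is "side" or "top" or "wrist"; returns a dict with "pixels" (384x512x3 uint8, red, green, blue), "depth" (384x512 float32, m along the optical axis (not along the pixel's ray), 0 where there is no reading), "fx", "fy", "cx", "cy" (pixels), "camera_from_world" (4x4, takes a point from world to camera coordinates); the wrist camera has in their place "mount" (4x4, takes a point from camera to tool coordinates, whose origin is the TCP and whose axes are the flange's). Camera axes: x right, y down, z forward; pixel columns grow to the right and rows downward; lengths in m; the calibration is good to about 2 mm. A picture is of the moment at which its call begins: read the wrist's pose just before it.
A pose or a line that the arm cannot do raises r.PlanningError and nothing moves.
- r.hand_in(): hands the job in; it is judged then, once.
Readings, each from a call of its own:
- r.current_t(): time.
- r.current_q(): joint angles.
- r.current_qvel(): joint speeds.
- r.current_effort(): joint torques, N m.
- r.current_tool_pos(): TCP position.
- r.current_ee_rot(): TCP orientation.
- r.current_contact_force(): force on the tool from outside, world axes, zero at the start.
- r.current_torque(): the same for the moment, N m.
- r.current_opening(): opening from 0.0 (shut) to 1.0 (fully open).
- r.current_finger_force(): force on a finger pad.
Only numpy, scipy, OpenCV 4.12 (cv2) and the standard library are available. Lean on these libraries where they do the work, as an engineer would, in place of code of your own. Each camera call takes 0.05 s, during which the arm holds its last target. There are 200 camera calls.

TASK

Lay the loose vacuum gauge in the two V rests of the clamp stand with its round flange towards the port, and slide it gently along them until its flange is flush against the port flange. Then swing the hinged half ring down over both flanges until it rests on its rubber buffer, and swing the bail latch up over the lug of the ring until it is fully shut. Do not force the parts, and leave the solder reel and the screwdriver where they are.

Things in the scene. Friction and masses are not known exactly. Their poses are not given: they have to be found in the camera images.
- clamp: Fixed clamp stand, grey base plate 200 x 100 x 12 mm. Origin on the table under the middle of the head's range; x along the tube axis into the port, z up. Tube axis 70 mm above the table, y = 0. Two rubber-lined V rests, 10 mm long, at x = -36 and -85 mm: a 32 mm tube laid in them lies on the axis; sliding it takes 3 to 6 N. Behind the port a block 62 mm wide, 100 mm high, x = 47 to 73 mm.
- clamp_port (a point): Point on the tube axis in front of the port (x = -15 mm of the clamp). The port flange's face (54 mm diameter, facing -x) stands anywhere 7 to 23 mm beyond it in +x, not measured: feel for it. Port, lower half ring, hinge, ring, lug and latch form one rigid head that shares this offset in x. Lower half ring: outer radius 35 mm, open to -x, flange fits with 2 mm radial clearance.
- clamp_hinge (a point): Hinge axis (parallel to x, 42 mm beside the tube axis) of the upper half ring, at the middle of the head's range in x. The ring's groove takes two flush flanges with 1 mm to spare; with a bigger gap it jams on the flange. Ring: outer radius 35 mm, from 26 mm on the gauge's side of the port face to 12 mm behind it.
- ring (a joint): Angle (rad) of the aluminium upper half ring: 0 latched, 1.5 open, standing up; stops at -0.06 and 1.6. Stiff hinge stays where left (0.09 N m). A sprung rubber buffer (5.5 N/mm, 85 mm from the hinge) meets the lug at about 0.03 rad, where the ring rests when pushed down; the latch presses it the rest of the way. If it stops earlier, the flanges are apart: do not lever on it.
- clamp_lug (a point): Middle of the top of the ring's lug when the ring is at 0 and the head in mid range. The lug is 20 mm wide in x, 10 mm thick, its flat top runs from y = -31 to -57 mm of the clamp, then a 45 degree ramp falls 8 mm to y = -65 mm. It swings with the ring; this point does not.
- clamp_pivot (a point): Pivot axis of the bail latch, parallel to x, at y = -50, z = 40 mm of the clamp. Cross bar 8 mm thick, 44 mm from the pivot; black handle plate 20 mm wide in x, 6 mm thick, 46 to 84 mm from the pivot.
- latch (a joint): Angle (rad) of the steel bail latch: 0 shut, upright; positive leans away from the ring to -y of the clamp; stops at -0.03 and 1.15. Stays where left (0.06 N m). From about 0.3 rad its bar climbs the lug's ramp (some 8 to 15 N sideways on the handle), presses the ring onto its buffer and pulls itself upright on the flat. If the ring is not down, the bar passes under the lug.
- gauge_mid (a point): Middle of the loose vacuum gauge (0.3 kg, balanced here), on its tube axis, 27 mm above the table. x along the tube to the flange. Steel tube 32 mm diameter, x = -45 to +55 mm; steel flange 54 mm diameter, face at x = +61 mm; black square head 54 x 54 mm, x = -75 to -45 mm. Seated, it is at x = -69 to -53, y = 0, z = 70 mm of the clamp; lay it down at x = -83, where it clears the ring.
- reel: small reel of solder wire, 43 mm diameter, 36 mm high, a bystander; origin at its underside
- driver: screwdriver with a blue handle, 144 mm, lying, a bystander; origin at its underside

How it is judged:
By the outcome, as a careful person would: the job done as asked, in the order asked, and still so for the second after the job is handed in, with the robot touching nothing.
It also fails if it takes over 72 s, if anything falls off the work surface, if the arm or the gripper's body presses on something with over 40 N, if the wrist force passes 120 N, or if a joint passes its speed limit or range.

## Working session

There is one attempt and no reset: what is moved stays moved. The work goes in short steps, each a Python script; the robot and the scene stay as the last script left them, time stands still between calls to the robot, and variables do not carry over. Pictures are saved under pics/ and viewed, at most 10 in all, crops included, and the job is handed in when it is done.

```bash
mkdir -p pics; cat > h.py <<'E'
import numpy as np, cv2
from cell import r, optics
from scipy.spatial.transform import Rotation as R
def cloud(im):
    d=im["depth"]; v,u=np.mgrid[:d.shape[0],:d.shape[1]]
    P=np.stack([(u-im["cx"])/im["fx"]*d,(v-im["cy"])/im["fy"]*d,d],-1)
    if "camera_from_world" in im: T=np.linalg.inv(im["camera_from_world"])
    else: T=im["T"]@im["mount"]
    W=P@T[:3,:3].T+T[:3,3]; W[d<=0]=np.nan
    return W
def get(name):
    T=np.eye(4)
    T[:3,3]=r.current_tool_pos(); T[:3,:3]=R.from_quat(r.current_ee_rot()).as_matrix()
    im=optics.get_image(name); im["T"]=T
    return im
def save(im,fn): cv2.imwrite(fn,im["pixels"][:,:,::-1])
E
python3 - <<'E'
from h import *
for n in("top","side"):
    im=get(n); save(im,f"pics/{n}.png"); np.savez(f"{n}.npz",W=cloud(im),px=im["pixels"]); 
    print(np.linalg.inv(im["camera_from_world"]).round(3))
print(r.current_tool_pos(),r.current_ee_rot(),r.finger_overhang,r.current_t(),r.current_contact_force())
im=optics.get_image("wrist");print(im["mount"].round(3))
E
```

```text
[[ 0.006 -0.984  0.178  0.412]
 [-1.    -0.009 -0.018 -0.33 ]
 [ 0.019 -0.178 -0.984  0.945]
 [ 0.     0.     0.     1.   ]]
[[ 0.823 -0.248  0.51  -0.017]
 [-0.567 -0.354  0.744 -1.146]
 [-0.004 -0.902 -0.432  0.546]
 [ 0.     0.     0.     1.   ]]
[0.19248595 0.5149382  0.25281527] [ 1.77950663e-01  9.84039275e-01 -4.94964241e-04 -1.44426024e-04] 0.022 0.1 [-0.80620691 -0.41379641  0.08134569]
[[ 0.    -0.948 -0.318  0.081]
 [ 1.     0.001 -0.002  0.   ]
 [ 0.002 -0.318  0.948 -0.12 ]
 [ 0.     0.     0.     1.   ]]
```

View pics/top.png

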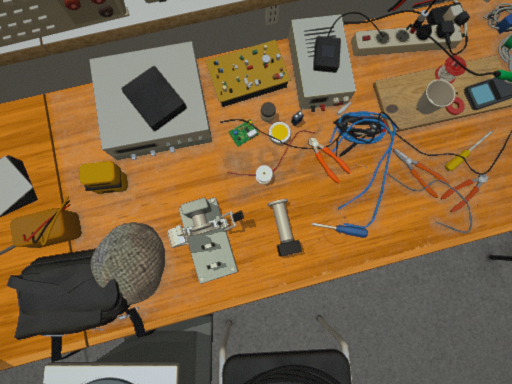

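View pics/side.png

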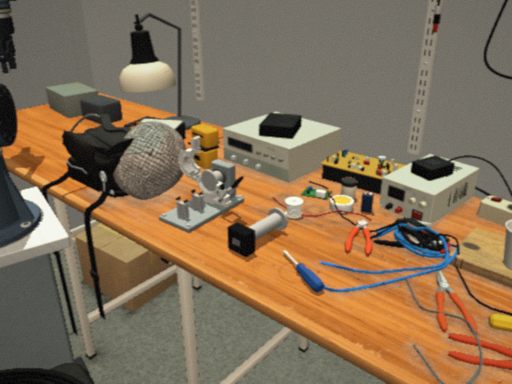

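Top view: clamp stand around (205,238) with port end up; gauge from flange (278,205) to black head (289,249); reel (264,175); driver (342,229). Locating these roughly in world coordinates.

```bash
python3 - <<'E'
from h import *
d=np.load("top.npz"); W=d["W"]
for n,(u,v) in dict(plateL=(190,200),c=(205,225),plateBL=(200,280),plateBR=(235,272),r1=(207,245),r2=(215,265),block=(198,206),latch=(175,237),handle=(238,216),fl=(278,203),tube=(283,225),head=(289,249),reel=(264,175),drv=(342,229),hat=(128,262)).items(): print(n,W[v,u].round(3))
a=W[190:285,165:250]; cv2.imwrite("pics/topc.png",cv2.resize(d["px"][185:290,160:310,::-1],None,fx=5,fy=5,interpolation=cv2.INTER_CUBIC))
E
```

```text
plateL [ 0.556 -0.176  0.002]
c [ 0.484 -0.228  0.093]
plateBL [ 0.354 -0.21   0.013]
plateBR [ 0.373 -0.297  0.008]
r1 [ 0.439 -0.229  0.047]
r2 [ 0.391 -0.25   0.049]
block [ 0.528 -0.211  0.097]
latch [ 0.453 -0.17   0.145]
handle [ 0.505 -0.305  0.097]
fl [ 0.544 -0.403  0.042]
tube [ 0.49  -0.416  0.04 ]
head [ 0.43  -0.428  0.055]
reel [ 0.618 -0.368  0.033]
drv [ 0.482 -0.568  0.02 ]
hat [ 0.399 -0.073  0.148]
```

View pics/topc.png

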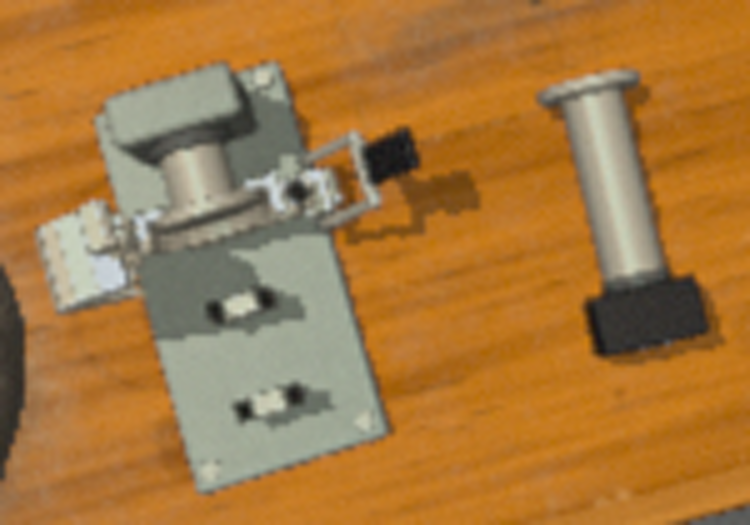

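Top crop: clamp ring open at left (80,260 in crop), latch handle at right (390,155), rests at (243,305) and (270,400); gauge on the right with flange up (590,88), head (648,315). Taking one close wrist look over both.

```bash
python3 - <<'E'
from h import *
yaw=np.radians(14)
# tool x = -clamp x dir, z down
X=-np.array([np.cos(yaw),np.sin(yaw),0]);Z=np.array([0,0,-1.]);Y=np.cross(Z,X)
q=R.from_matrix(np.stack([X,Y,Z],1)).as_quat()
r.move_to([0.44,-0.31,0.32],q)
im=get("wrist"); save(im,"pics/w1.png"); W=cloud(im); np.savez("w1.npz",W=W,px=im["pixels"])
print(r.current_t(),r.current_tool_pos(),im["fx"])
def show(n,m):
    p=W[m][:,:2].astype(np.float32); rc=cv2.minAreaRect(p); print(n,len(p),rc)
x,y,z=W[...,0],W[...,1],W[...,2]
show("plate",(z>.009)&(z<.015)&(y>-.33)&(x>.3)&(x<.6)&(y<-.13))
show("head",(z>.048)&(z<.06)&(y<-.36)&(y>-.5)&(x<.5))
g=(z>.03)&(z<.047)&(y<-.36)&(y>-.47)&(x<.58)&(x>.44)
show("tube",g)
E
```

```text
3.2333 [ 0.44026429 -0.30958213  0.31996055] 301.762281320616
plate 5690 ((0.45234209299087524, -0.22648918628692627), (0.19873610138893127, 0.09945535659790039), 17.935043334960938)
head 1019 ((0.4323227107524872, -0.43041902780532837), (0.030021952465176582, 0.05370601266622543), 12.794770240783691)
tube 1655 ((0.4989047646522522, -0.41463321447372437), (0.10376186668872833, 0.05148620158433914), 13.23461627960205)
```

View pics/w1.png

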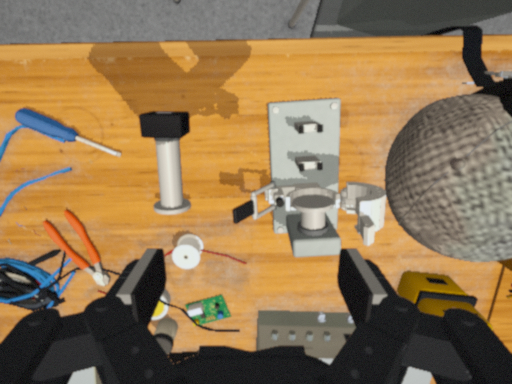

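Wrist view: gauge upright at left (head 165,125; flange 172,205), clamp with rests (308,127),(308,163), port (315,200), latch handle (243,212), open ring (363,200). Now refining clamp frame.

```bash
python3 - <<'E'
from h import *
d=np.load("w1.npz");W=d["W"]
yaw=np.radians(17.93);c=np.array([.4523,-.2265,0])
Rz=R.from_euler('z',yaw).as_matrix(); L=(W-c)@Rz
x,y,z=L[...,0],L[...,1],L[...,2]
ins=(abs(y)<.12)&(abs(x)<.13)&(z>.02)
for a,b,lo,hi in((-.11,-.055,.02,.08),(-.055,-.005,.02,.08),(.02,.12,.094,.106)):
    m=ins&(x>a)&(x<b)&(abs(y)<.04)&(z>lo)&(z<hi); p=L[m]
    print(len(p),np.nanmin(p,0).round(4),np.nanmax(p,0).round(4),np.nanmedian(p,0).round(4), np.percentile(p,[3,97],axis=0).round(4).tolist())
for n,m in(("ring",ins&(y>.04)),("latch",ins&(y<-.04)&(z>.03))):
    p=L[m];print(n,np.percentile(p,[2,98],axis=0).round(3).tolist())
print(cv2.minAreaRect((L[ins&(x>.02)&(abs(y)<.04)&(z>.094)&(z<.106)][:,:2]*1000).astype(np.float32)))
# head of latch: dark px
dk=d["px"].max(-1)<60
p=L[ins&(y<-.04)&dk];print("handle",np.median(p,0),np.percentile(p,[5,95],axis=0).round(3).tolist())
# tube line fit of port
m=ins&(abs(y)<.03)&(x>.0)&(x<.06); 
for xs in np.arange(-.01,.05,.006):
    q=L[ins&(abs(y)<.03)&(abs(x-xs)<.003)]; print(xs.round(3),len(q), q[:,2].max().round(4) if len(q) else '', q[q[:,2].argmax(),1].round(4) if len(q) else '')
E
```

```text
284 [-0.0715 -0.0155  0.0202] [-0.0612  0.0149  0.0598] [-0.0678 -0.0011  0.0481] [[-0.0714, -0.015, 0.0237], [-0.0617, 0.014, 0.0582]]
306 [-0.0226 -0.0152  0.0201] [-0.0123  0.0154  0.0597] [-0.0204 -0.0003  0.0474] [[-0.0225, -0.0149, 0.0238], [-0.0129, 0.0141, 0.0582]]
943 [ 0.0255 -0.0305  0.094 ] [0.0912 0.03   0.1007] [ 0.0754 -0.0007  0.0983] [[0.0277, -0.029, 0.0944], [0.0894, 0.0276, 0.0999]]
ring [[-0.036, 0.041, 0.038], [0.061, 0.119, 0.146]]
latch [[-0.056, -0.119, 0.059], [0.028, -0.041, 0.387]]
((58.421207427978516, -0.10998725891113281), (60.4371223449707, 65.82048034667969), 89.57721710205078)
handle [-0.05076136 -0.08660662  0.37781358] [[-0.056, -0.118, 0.326], [-0.038, -0.043, 0.386]]
-0.01 10 0.0556 0.0152
-0.004 0  
0.002 0  
0.008 0  
0.014 0  
0.02 355 0.0676 0.0297
0.026 720 0.0972 -0.0035
0.032 102 0.0967 0.0027
0.038 84 0.0857 -0.0025
0.044 105 0.0857 -0.0013
```

```bash
cat >> h.py <<'E'
CY=np.radians(17.93); CO=np.array([.4699,-.2208,0]); CR=R.from_euler('z',CY).as_matrix()
def c2w(p): return CO+CR@np.asarray(p,float)
def w2c(p): return CR.T@(np.asarray(p)-CO)
def quat(yaw,tilt=0.):
    "tool x = backwards along yaw, fingers down; tilt>0 leans the body backwards"
    f=np.array([np.cos(yaw),np.sin(yaw),0]); Z=np.sin(tilt)*f-np.cos(tilt)*np.array([0,0,1]); Y=np.cross(f,[0,0,1])*1.
    Y=np.array([-f[1],f[0],0]); X=np.cross(Y,Z)
    return R.from_matrix(np.stack([X,Y,Z],1)).as_quat(), Z
def F(): return CR.T@np.array(r.current_contact_force())
E
python3 - <<'E'
from h import *
gy=np.radians(13.0); f=np.array([np.cos(gy),np.sin(gy),0]); mid=np.array([.4909,-.4167,.027])
q,Z=quat(gy,np.radians(15)); print(R.from_quat(q).as_matrix().round(2))
g=mid+.015*f; t=g-.003*Z
r.move_to(t+[0,0,.1],q); r.move_linear(t+[0,0,.002],vel=.15)
print(F()); r.set_gripper(0.0,60); print(r.current_opening(),r.current_finger_force(),F())
r.move_linear(t+[0,0,.15],vel=.2); print(F(),r.current_t(),r.current_opening())
q2,Z2=quat(CY,np.radians(15)); p=c2w([-.068,0,.070])-.003*Z2
r.move_to(p+[0,0,.1],q2); print(F(),r.current_t())
im=get("side"); 
cv2.imwrite("pics/s2.png",cv2.resize(im["pixels"][110:270,130:330,::-1],None,fx=3.5,fy=3.5,interpolation=cv2.INTER_CUBIC))
E
```

```text
[[-0.94 -0.22  0.25]
 [-0.22  0.97  0.06]
 [-0.26  0.   -0.97]]Traceback (most recent call last):
  File "<stdin>", line 5, in <module>
cell.PlanningError: the arm cannot follow that straight line within its joint ranges
```

```bash
python3 - <<'E'
from h import *
print(r.current_q(),r.current_t())
gy=np.radians(13.0); f=np.array([np.cos(gy),np.sin(gy),0]); mid=np.array([.4909,-.4167,.027])
for tl in(15,8,0,-10):
    q,Z=quat(gy,np.radians(tl)); q2,Z2=quat(CY,np.radians(tl))
    for n,p,qq in(("pick",mid+.015*f-.003*Z+[0,0,.002],q),("hi",mid+.015*f-.003*Z+[0,0,.1],q),("place",c2w([-.068,0,.07])-.003*Z2,q2),("placehi",c2w([-.068,0,.17])-.003*Z2,q2),("push",c2w([-.19,0,.085]),q2),("pushend",c2w([-.15,0,.085]),q2)):
        s=r.inverse_kinematics(p,qq); print(tl,n,None if s is None else np.round(s,2))
E
```

```text
[-0.84195814  0.62053378  1.57586728  0.30941788  0.84019335 -2.83572303] 4.1333
15 pick None
15 hi [-0.84  0.62  1.58  0.31  0.84 -2.84]
15 place None
15 placehi None
15 push None
15 pushend None
8 pick [-0.8   0.78  1.55  0.18  0.74 -2.73]
8 hi [-0.8   0.64  1.53  0.15  0.91 -2.69]
8 place [-0.7   0.48  2.04  0.22  0.56 -2.77]
8 placehi [-0.7   0.29  1.98  0.16  0.81 -2.69]
8 push None
8 pushend None
0 pick [-0.76  0.81  1.49 -0.    0.84 -2.55]
0 hi [-0.76  0.67  1.46 -0.    1.01 -2.55]
0 place [-0.64  0.5   1.98 -0.    0.66 -2.52]
0 placehi [-0.64  0.32  1.93 -0.    0.9  -2.52]
0 push [-0.88  0.38  2.15 -0.    0.61 -2.77]
0 pushend [-0.79  0.41  2.1  -0.    0.63 -2.68]
-10 pick [-0.7   0.85  1.41 -0.17  0.99 -2.4 ]
-10 hi [-0.7   0.72  1.38 -0.15  1.15 -2.43]
-10 place [-0.57  0.54  1.91 -0.19  0.81 -2.31]
-10 placehi [-0.57  0.37  1.86 -0.16  1.03 -2.36]
-10 push [-0.79  0.42  2.1  -0.24  0.72 -2.49]
-10 pushend [-0.71  0.45  2.04 -0.22  0.75 -2.43]
```

```bash
python3 - <<'E'
from h import *
tl=np.radians(5)
gy=np.radians(13.0); f=np.array([np.cos(gy),np.sin(gy),0]); mid=np.array([.4909,-.4167,.027])
q,Z=quat(gy,tl)
g=mid+.015*f; t=g-.003*Z
r.move_to(t+[0,0,.08],q); r.move_linear(t+[0,0,.002],vel=.15)
print(F()); r.set_gripper(0.0,60); print(r.current_opening(),r.current_finger_force(),F())
r.move_linear(t+[0,0,.15],vel=.2); print(F(),r.current_t(),r.current_opening())
q2,Z2=quat(CY,tl); p=c2w([-.068,0,.070])-.003*Z2
r.move_to(p+[0,0,.1],q2); print(F(),r.current_t())
im=get("side"); 
cv2.imwrite("pics/s2.png",cv2.resize(im["pixels"][110:270,130:330,::-1],None,fx=3.5,fy=3.5,interpolation=cv2.INTER_CUBIC))
E
```

```text
[ 0.15132052 -0.96079615  0.9250265 ]
0.352992540058879 59.15957272052765 [-1.10352956  1.01830114  5.94083671]
[ 1.16356376  0.25213981 -3.810638  ] 6.5667 0.35482364886322293
[-0.16410512 -0.48433297 -3.21457421] 7.3833
```

View pics/s2.png

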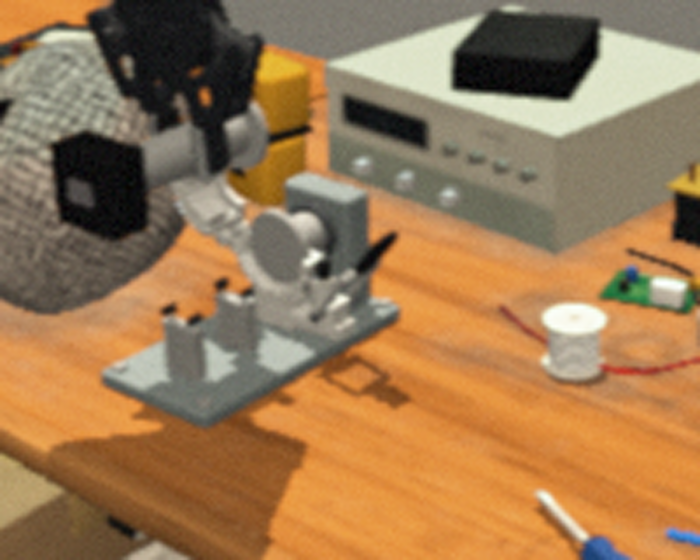

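Gauge is held level above the rests, flange (240,135) toward the port. Lowering with force feedback.

```bash
python3 - <<'E'
from h import *
q2,Z2=quat(CY,np.radians(5)); p=c2w([-.068,0,.072])-.003*Z2
r.move_linear(p+[0,0,.006],vel=.15); b=F(); print(b)
for k in range(10):
    r.move_linear(p+[0,0,.005-.001*k],vel=.03); f=F()-b
    if f[2]>2.5: break
print(k,f,r.current_tool_pos()-p)
r.set_gripper(0.62); print(F(),r.current_opening(),r.current_t())
r.move_linear(p+[0,0,.09],vel=.2)
im=get("wrist"); save(im,"pics/w3.png"); print(r.current_t())
L=(cloud(im)-CO)@CR; np.savez("w3.npz",L=L,px=im["pixels"])
x,y,z=np.moveaxis(L,-1,0)
m=(abs(y)<.045)&(x<-.1)&(x>-.2)&(z>.085)&(z<.105); print("head",m.sum(),cv2.minAreaRect((L[m][:,:2]*1000).astype(np.float32)),np.median(z[m]))
m=(abs(y)<.025)&(z>.08)&(z<.105)
for xs in np.arange(-.12,.05,.01):
    k=m&(abs(x-xs)<.005); 
    if k.sum(): i=np.argmax(np.where(k,z,0)); print(round(xs,3),k.sum(),z.flat[i].round(4),np.median(y[k]).round(4))
E
```

```text
[ 0.47215852 -0.31693581 -2.84859537]
4 [-2.19791817  1.39226534  6.24565164] [ 1.26111814e-04 -7.12537928e-05  1.28501939e-03]
[ 0.62677918  0.70415111 -0.18089053] 0.6249871547064165 9.8
10.4417
head 5264 ((-128.99954223632812, 1.9648551940917969), (53.9783821105957, 57.978065490722656), 89.9834976196289) 0.09543267882027301
-0.12 549 0.0875 0.0002
-0.11 515 0.0863 0.0002
-0.1 478 0.0871 0.0002
-0.09 462 0.0863 0.0002
-0.08 436 0.0864 0.0003
-0.07 407 0.0866 0.0003
-0.06 382 0.0861 0.0003
-0.05 373 0.0859 0.0003
-0.04 348 0.0862 0.0003
-0.03 946 0.0967 0.0003
-0.02 159 0.0966 0.0003
0.01 910 0.0967 0.0004
0.02 25 0.0855 -0.0013
0.03 235 0.086 0.0004
0.04 448 0.0901 0.0004
```

View pics/w3.png

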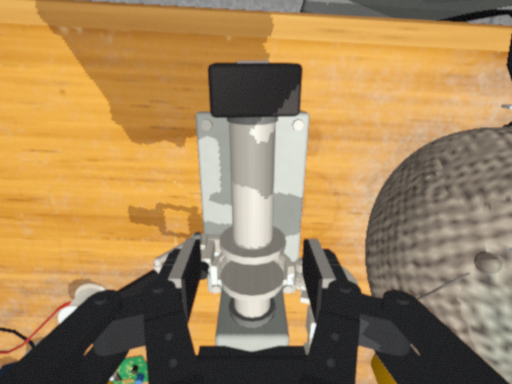

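Gauge lies straight in both rests (head 255,90, flange 252,245, port flange 250,280), a gap remaining. Now push from behind the head with closed fingers.

```bash
python3 - <<'E'
from h import *
d=np.load("w3.npz");L=d["L"];x,y,z=np.moveaxis(L,-1,0)
for a,b in((-.04,-.005),(-.005,.03)):
    m=(abs(y)<.012)&(z>.0935)&(z<.099)&(x>a)&(x<b); print(np.percentile(x[m],[2,98]).round(4))
q,_=quat(CY)
pos=lambda X,Zc:c2w([X,0,Zc])
r.set_gripper(0.0,40)
r.move_to(pos(-.125,.19),q)
r.move_linear(pos(-.188,.15),vel=.25); r.move_linear(pos(-.188,.080),vel=.2)
b=F(); print(b,r.current_t())
X=-.186; xc=None; log=[]
while X<-.115:
    X+=.001 if (xc is None or X-xc<.020) else .0006
    r.move_linear(pos(X,.080),vel=.03); f=-(F()-b)[0]; log.append((round(X*1e3,1),round(f,1)))
    if xc is None and f>2: xc=X
    if f>10: break
r.sleep(.2)
print(log); print(xc,X,w2c(r.current_tool_pos()),F()-b,r.current_t())
E
```

```text
[-0.0287 -0.0227]
[0.0067 0.0132]
[ 0.18398651 -0.02609072  0.33481013] 12.3
[(-185.0, np.float64(0.7)), (-184.0, np.float64(-0.2)), (-183.0, np.float64(0.4)), (-182.0, np.float64(-0.8)), (-181.0, np.float64(0.1)), (-180.0, np.float64(-1.4)), (-179.0, np.float64(0.2)), (-178.0, np.float64(-0.3)), (-177.0, np.float64(-0.2)), (-176.0, np.float64(0.5)), (-175.0, np.float64(-0.0)), (-174.0, np.float64(0.0)), (-173.0, np.float64(-0.4)), (-172.0, np.float64(0.1)), (-171.0, np.float64(0.4)), (-170.0, np.float64(1.2)), (-169.0, np.float64(5.0)), (-168.0, np.float64(3.6)), (-167.0, np.float64(4.0)), (-166.0, np.float64(3.6)), (-165.0, np.float64(2.9)), (-164.0, np.float64(3.0)), (-163.0, np.float64(4.0)), (-162.0, np.float64(3.7)), (-161.0, np.float64(4.6)), (-160.0, np.float64(4.0)), (-159.0, np.float64(4.4)), (-158.0, np.float64(4.3)), (-157.0, np.float64(4.0)), (-156.0, np.float64(3.8)), (-155.0, np.float64(4.0)), (-154.0, np.float64(3.9)), (-153.0, np.float64(3.9)), (-152.0, np.float64(4.2)), (-151.0, np.float64(4.5)), (-150.0, np.float64(3.7)), (-149.0, np.float64(4.5)), (-148.4, np.float64(5.3)), (-147.8, np.float64(5.7)), (-147.2, np.float64(5.6)), (-146.6, np.float64(5.1)), (-146.0, np.float64(5.6)), (-145.4, np.float64(5.0)), (-144.8, np.float64(5.9)), (-144.2, np.float64(4.2)), (-143.6, np.float64(5.3)), (-143.0, np.float64(4.9)), (-142.4, np.float64(4.5)), (-141.8, np.float64(4.7)), (-141.2, np.float64(6.1)), (-140.6, np.float64(5.2)), (-140.0, np.float64(7.7)), (-139.4, np.float64(11.3))]
-0.16899999999999998 -0.13940000000000013 [-1.39959172e-01  1.10375581e-04  7.99470501e-02] [-11.51003261  -1.96785845   2.71629273] 25.75
```

Contact force rose at +29.6 mm travel, matching the measured 29.4 mm gap: flush, port face near x=+7 mm. Now locate lug, ring, handle and hat in clamp frame from the stored cloud.

```bash
python3 - <<'E'
from h import *
d=np.load("w1.npz");L=(d["W"]-CO)@CR;x,y,z=np.moveaxis(L,-1,0)
def s(n,m): p=L[m]*1e3; print(n,len(p),np.percentile(p,[2,50,98],axis=0).round(0).tolist() if len(p) else '')
v,u=np.mgrid[:384,:512]
for lo in range(70,185,10):
    s(f"ring z{lo}",(u>325)&(u<386)&(y>.03)&(y<.1)&(abs(x)<.06)&(z>lo/1e3)&(z<lo/1e3+.01))
s("handle",(u>232)&(u<255)&(v>198)&(v<224)&(d["px"].max(-1)<70)&(z>.03))
s("bail",(u>250)&(u<286)&(v>180)&(v<224)&(z>.03))
for yy in range(60,160,10): 
    m=(u>380)&(abs(x+.0)<.05)&(abs(y-yy/1e3)<.005); print("hat y",yy,m.sum(),z[m].max().round(3) if m.any() else '')
E
```

```text
ring z70 119 [[-10.0, 31.0, 70.0], [5.0, 39.0, 73.0], [20.0, 41.0, 80.0]]
ring z80 177 [[-19.0, 39.0, 80.0], [5.0, 45.0, 83.0], [15.0, 61.0, 90.0]]
ring z90 264 [[-19.0, 39.0, 90.0], [-12.0, 48.0, 92.0], [17.0, 66.0, 99.0]]
ring z100 78 [[-19.0, 55.0, 100.0], [-18.0, 58.0, 104.0], [-9.0, 72.0, 109.0]]
ring z110 47 [[-19.0, 58.0, 110.0], [-19.0, 63.0, 115.0], [-15.0, 72.0, 120.0]]
ring z120 62 [[-19.0, 49.0, 121.0], [-19.0, 63.0, 126.0], [10.0, 71.0, 130.0]]
ring z130 301 [[-19.0, 35.0, 131.0], [-9.0, 59.0, 136.0], [18.0, 67.0, 140.0]]
ring z140 507 [[-19.0, 34.0, 140.0], [-8.0, 44.0, 144.0], [16.0, 57.0, 149.0]]
ring z150 86 [[-3.0, 34.0, 151.0], [-1.0, 34.0, 155.0], [16.0, 43.0, 160.0]]
ring z160 83 [[-3.0, 33.0, 161.0], [-2.0, 37.0, 165.0], [16.0, 42.0, 170.0]]
ring z170 187 [[-3.0, 31.0, 170.0], [6.0, 34.0, 173.0], [16.0, 40.0, 176.0]]
ring z180 0 
handle 254 [[-3.0, -101.0, 81.0], [6.0, -91.0, 96.0], [14.0, -80.0, 106.0]]
bail 641 [[-13.0, -80.0, 35.0], [3.0, -55.0, 59.0], [24.0, -37.0, 82.0]]
hat y 60 89 0.14
hat y 70 69 0.134
hat y 80 0 
hat y 90 0 
hat y 100 670 0.098
hat y 110 1667 0.12
hat y 120 1688 0.136
hat y 130 1487 0.145
hat y 140 1389 0.154
hat y 150 1333 0.161
```

```bash
python3 - <<'E'
from h import *
q,_=quat(CY)
def tip(X,Y,Zt): return c2w([X,Y,Zt+.022])
p=w2c(r.current_tool_pos())
r.move_linear(c2w([p[0]-.006,0,.082]),vel=.1); r.move_linear(c2w([p[0]-.006,0,.22]),vel=.3)
r.move_to(tip(.007,.080,.200),q); r.move_linear(tip(.007,.080,.164),vel=.2)
b=F(); print(b,r.current_t())
def T(th,rho=.092,t=.010,w=.0145):
    c,s=np.cos(th),np.sin(th)
    y=.042-rho*c+t*s; z=.070+rho*s+t*c
    return y+s*w*s, z+c*w*s
log=[]; ths=list(np.arange(1.6,.30,-.06))+list(np.arange(.30,-.02,-.012))
y,z=T(1.6); r.move_linear(tip(.007,y+.004,z),vel=.15)
for th in ths:
    y,z=T(th); r.move_linear(tip(.007,y,z),vel=.10 if th>.3 else .03)
    f=F()-b; log.append((round(th,3),*f.round(1)))
    n=f[1]*np.sin(th)+f[2]*np.cos(th)
    if n>(5 if th<.3 else 8) or np.linalg.norm(f)>15: break
for l in log: print(*l)
print(w2c(r.current_tool_pos()).round(4),r.current_t())
E
```

```text
[-0.08007387  0.00835121 -0.4434939 ] 27.6667
1.6 0.2 -0.5 0.1
1.54 -0.9 -0.5 -0.0
1.48 -0.5 -0.1 0.6
1.42 1.0 -0.1 0.7
1.36 -0.7 0.8 0.9
1.3 0.0 -0.4 0.5
1.24 -0.9 -0.2 1.0
1.18 0.2 -0.4 0.9
1.12 0.4 0.5 0.3
1.06 -0.1 -0.1 0.6
1.0 0.4 0.5 0.5
0.94 0.3 -0.8 0.7
0.88 -0.2 -0.0 0.1
0.82 -0.4 0.2 0.0
0.76 -0.2 1.0 -0.4
0.7 0.5 0.0 0.6
0.64 0.2 -0.6 0.8
0.58 0.5 0.8 0.8
0.52 -0.3 -0.2 -0.9
0.46 -0.2 -0.2 1.0
0.4 -0.4 -0.4 0.9
0.34 -0.1 0.2 1.2
0.3 0.1 0.5 -0.1
0.288 0.2 0.2 0.3
0.276 -0.6 -0.2 1.3
0.264 1.0 -0.4 1.2
0.252 -0.0 -0.2 0.8
0.24 -1.8 -0.4 -0.0
0.228 0.2 0.2 0.9
0.216 -0.0 -0.1 -0.6
0.204 -0.1 -0.6 0.6
0.192 0.2 0.6 0.3
0.18 0.4 -0.8 0.3
0.168 0.4 0.2 1.7
0.156 0.1 0.9 0.7
0.144 0.2 0.4 0.6
0.132 0.3 -0.8 0.3
0.12 -0.4 0.0 0.3
0.108 -0.5 0.0 0.2
0.096 0.2 0.1 0.9
0.084 0.1 0.0 1.1
0.072 0.1 0.6 1.6
0.06 0.4 -0.4 1.0
0.048 0.5 0.7 -0.3
0.036 0.1 0.1 1.2
0.024 0.3 -0.3 1.2
0.012 -0.0 1.2 5.3
[ 0.0071 -0.0499  0.1034] 39.7083
```

Ring went down freely and met the buffer at ~0.02 rad with 5 N. Now the latch.

```bash
python3 - <<'E'
from h import *
def tip(X,Y,Zt): return c2w([X,Y,Zt+.022])
r.move_linear(tip(.007,-.050,.135),vel=.25)
r.move_linear(tip(.007,-.138,.135),vel=.3); r.move_linear(tip(.007,-.138,.092),vel=.2)
b=F(); print(b,r.current_t())
Y=lambda ph:-.050-.084*np.sin(ph)-.003*np.cos(ph)-.0145
r.move_linear(tip(.007,Y(.60),.092),vel=.10); print(F()-b,r.current_t())
r.move_linear(tip(.007,Y(.42),.092),vel=.08); print(F()-b,r.current_t())
log=[]
for ph in np.arange(.40,-.06,-.02):
    r.move_linear(tip(.007,Y(ph),.092),vel=.04); f=F()-b
    log.append((round(ph,3),*f.round(1)))
    if -f[1]>(22 if ph>.06 else 14): break
for l in log: print(*l)
print(w2c(r.current_tool_pos()).round(4),r.current_t())
E
```

```text
[ 0.44094218 -1.23800931  0.85061012] 40.8833
[-0.61609039 -1.19873401  1.09416615] 41.2667
[ 0.29510395  0.72578396 -0.86921211] 41.575
0.4 -0.4 0.4 -0.0
0.38 -0.2 0.4 -0.1
0.36 -0.4 0.2 0.2
0.34 -1.0 1.1 -0.7
0.32 0.8 0.3 -0.6
0.3 -0.2 0.2 0.1
0.28 -0.6 -2.3 0.9
0.26 -2.5 -5.2 1.6
0.24 -1.7 -7.6 2.9
0.22 -3.1 -9.7 4.3
0.2 -3.2 -11.9 5.4
0.18 -4.5 -14.1 6.3
0.16 -4.9 -18.0 6.7
0.14 -0.8 -7.7 6.2
0.12 -0.2 -2.8 1.6
0.1 0.1 -1.5 1.4
0.08 -0.2 -0.8 0.3
0.06 0.2 -1.3 0.8
0.04 -0.4 -0.8 0.5
0.02 -0.4 -2.0 0.5
-0.0 -0.4 -1.5 1.4
-0.02 -0.7 -0.8 2.2
-0.04 -0.6 -1.3 2.3
[ 0.007  -0.0641  0.114 ] 47.325
```

```bash
python3 - <<'E'
from h import *
def tip(X,Y,Zt): return c2w([X,Y,Zt+.022])
p=w2c(r.current_tool_pos()); b=np.array([.4,-1.2,.85])
for k in range(1,12):
    r.move_linear(tip(.007,-.0641+.0008*k,.092),vel=.03); f=F()-b; print(k,f.round(1))
    if -f[1]>9: break
y=-.0641+.0008*k
r.move_linear(tip(.007,y-.03,.092),vel=.15); r.move_linear(tip(.007,y-.06,.18),vel=.3)
r.move_to(c2w([-.03,-.03,.33]),quat(CY)[0])
im=get("wrist"); save(im,"pics/w5.png"); L=(cloud(im)-CO)@CR; np.savez("w5.npz",L=L,px=im["pixels"])
im=get("side"); cv2.imwrite("pics/s5.png",cv2.resize(im["pixels"][130:260,130:330,::-1],None,fx=4,fy=4,interpolation=cv2.INTER_CUBIC))
print(r.current_t())
x,y,z=np.moveaxis(L,-1,0)
m=(x>-.01)&(x<.025)&(y<-.035)&(y>-.11)&(z>.095)&(z<.15); print("handle",np.percentile(L[m]*1e3,[2,50,98],axis=0).round(1).tolist())
m=(abs(x-.007)<.008)&(y<-.03)&(y>-.07)&(z>.06)&(z<.095); print("lug",m.sum(),np.percentile(L[m]*1e3,[2,50,98],axis=0).round(1).tolist())
E
```

```text
1 [-1.2 -4.6 -0.3]
2 [-1.4 -8.  -1.4]
3 [ -1.3 -11.1  -2.7]
49.675
handle [[-3.2, -50.4, 97.2], [2.9, -47.4, 121.6], [15.4, -44.5, 123.9]]
lug 244 [[-0.6, -63.4, 72.9], [6.5, -43.5, 79.1], [14.8, -30.6, 86.5]]
```

View pics/s5.png

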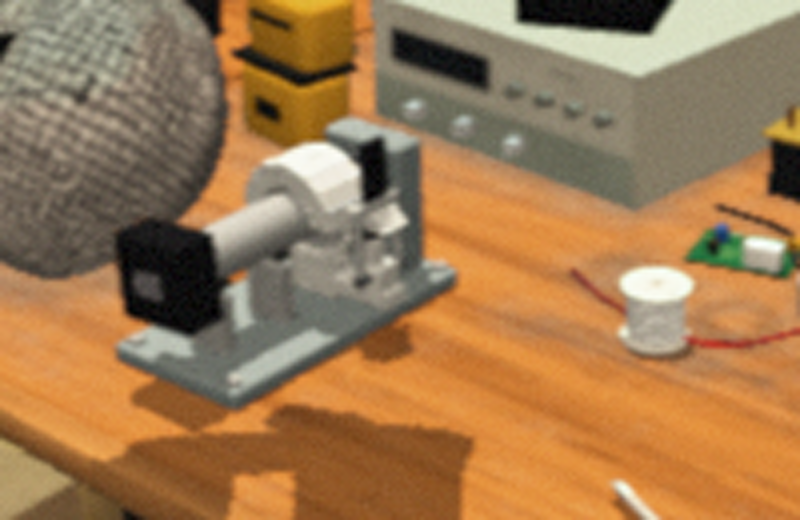

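View pics/w5.png

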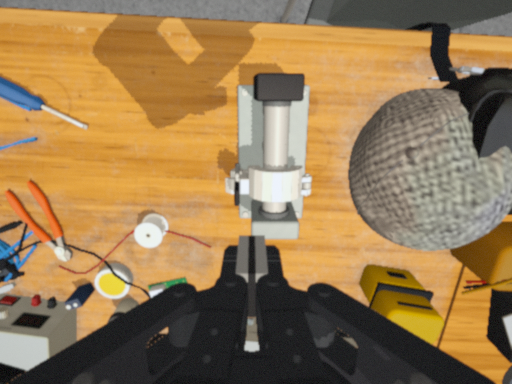

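Both views show the ring closed over the flanges (w5: 275,185) and the latch handle upright (side view: 373,168). It reached its stop, top edge at y≈-47 mm and z≈124 mm. The gauge is seated straight, and the reel and driver are untouched.

```bash
python3 -c "
from cell import r
print(r.hand_in())"
```

```text
the job is handed in; nothing more can be done
None
```

The gauge is flush against the port, the ring is down over both flanges on its buffer, and the latch is pushed up to its stop. I handed the job in at about 50 s, with the reel and screwdriver untouched.

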